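# Clear a broken tube rack off the sample deck

## Robot

A 7-joint arm with a two-finger parallel gripper is mounted at the origin on the work surface. World frame = base frame: x ahead of the robot, y to its left, z up, the work surface at z = 0. Lengths are in m, angles in rad, forces in N, time in s.
With the tool pointing down it reaches from about 0.4 to 0.875 m from the base axis. Payload 19.3 kg.
Tool frame: the origin (TCP) lies at the very end of the fingers, on their centre line; the grasp point (between the pads) lies 19 mm behind it; z points along the fingers, y is the line along which they close (so a half turn about z gives the same grasp; the last joint's range is limited). The gripper opens to 85 mm and grips with 20 to 120 N. Pads are 22 mm wide; open, the fingers measure 114 mm over their backs; the gripper's body (76 mm by 85 mm) begins 54 mm behind the grasp point. The pads swing forward as they close: fully open they stand 13 mm farther back than shut.
Start: joints at [-1.392, 0.521, -0.036, 1.599, 0.021, 1.021, -0.113], TCP at [0.154, 0.606, 0.231] pointing down, gripper open.
Joint ranges: [-2.91, 2.91], [-0.3, 2.13], [-1.5, 1.42], [0.17, 2.43], [-1.26, 4.41], [0.16, 1.93], [-2.52, 2.52]. Speed limits (rad/s): [1.89, 1.89, 2.39, 2.39, 3.01, 3.01, 3.01].

## Interface

Orientations are given as [roll, pitch, yaw] about the fixed x, y, z axes, in that order (R = Rz(yaw) Ry(pitch) Rx(roll)).
In Python, from workcell import monitor, optics, workorder gives the robot as it stands.
- The arm moves only by the tool apply_moves, never from a script. Its arguments are lists of equal length, an entry for each row: "linear": the shift along the tool's x, y, z each as a share of 0.1 m, from -1 to 1, a list of three; "delta_rot": the turn, a rotation vector about the tool's x, y, z each as a share of 120 degrees, from -1 to 1, a list of three. A call has exactly 5 rows; each row is the pose to reach, as a shift and turn from the pose commanded when the call began, along the tool's axes at that moment; what a row does not reach only later rows make up. A row lasts 1/12 s, in which the tool goes at most 41.7 mm and 7.16 degrees, less where a joint would pass 70% of its speed; a pose out of reach is approached as far as the arm can. A call with a number of a shift or a turn outside -1 to 1 is refused whole. A call with a gripper value outside its range is refused whole. "gripper" is the opening, from -1 (shut) to 1 (fully open), set as the call begins (left out, the last holds). The fingers move at their own pace and stop on an object; "force" is the grip in N (left out, the last holds). Time passes only in rows, so rows that repeat a pose let the fingers close, or fill a call up. It gives the time, the measured TCP pose, the force, the opening and the grip force at its end, in the units of the state.
- monitor.observe(): the state, without advancing time (a new reading comes with each control period).
- optics.grab_frame(name): name is "scene" or "top" or "wrist"; returns (picture, depth): 420x560x3 uint8, red, green, blue; 420x560 float32, m along the optical axis (not along the pixel's ray), 0 where there is no reading.
- optics.camera_info(name): a dict with "fx", "fy", "cx", "cy" (pixels), "rvec" (rotation vector, rad) and "tvec" (3), from world to camera coordinates, as OpenCV has them; the wrist camera has in their place "T_tool_cam" (4x4, takes a point from camera to tool coordinates, whose origin is the TCP and whose axes are the flange's). Camera axes: x right, y down, z forward; pixel columns grow to the right and rows downward; lengths in m; the calibration is good to about 2 mm. A picture is of the moment at which its call begins: read the wrist's pose just before it. camera_info takes no time and is no camera call.
- workorder.job_done(): hands the job in; it is judged then, once.
The state is a dict: "clock": time; "qpos": joint angles; "qd": joint speeds; "joint_efforts": joint torques, N m; "position": TCP position; "tool_rot": TCP orientation; "force": force on the tool from outside, world axes, zero at the start; "moment": the same for the moment, N m; "grip_width": finger opening in m; "finger_force": force on a finger pad.
Only numpy, scipy, OpenCV 4.12 (cv2) and the standard library are available. Lean on these libraries where they do the work, as an engineer would, in place of code of your own. Each camera call takes 0.05 s, during which the arm holds its last target. There are 200 camera calls.

## Task

Pick up the orange scraper block and with it wipe all four broken blue pieces off the raised metal deck into the yellow waste tray at its end; they are sharp, so do not touch them with the gripper or arm. Then stand the scraper back upright on its black rubber mat and let go. Leave the racks, bottle, beaker, jar and tip box undisturbed.

Things in the scene. Friction and masses are not known exactly. Their poses are not given: they have to be found in the camera images.
- deck: Fixed metal deck, 222 mm wide (own x), 260 mm long (own y), plate top 60 mm above the table. Origin at table height under its centre. Dark rims along both long sides (inner faces at own x = +-105 mm, 14 mm higher than the plate). Both short ends (own y = +-130 mm) are open and overhang the trays by 12 mm. The pieces start within own y = +-85 mm, beside the post.
- post: Fixed black upright post with an orange band, 16 mm in diameter, 45 mm high, standing on the deck's plate somewhere within 20 mm (deck's x) and 40 mm (deck's y) of its centre, so that one of the lanes between post and rims may be narrow (77 mm at least). Origin at the centre of its foot.
- waste_tray: Fixed yellow open tray, 240 mm (own x) by 100 mm (own y), 45 mm high, walls and floor 4 mm, tucked under one open end of the deck: its centre is 168 mm from the deck's centre along the deck's own y, at +y or -y. Origin at the centre of its underside; its axes are parallel to the deck's.
- clean_tray: Fixed white open tray of the same size and placing at the other end of the deck. It holds a rack of clean tubes (top of caps about 50 mm above the table).
- scraper: Loose scraper block standing upright on the mat, 0.11 to 0.23 kg. Orange foot with black rubber sole, 70 mm long (own x), 36 mm wide (own y), 26 mm high; grey grip rib on top, 54 mm long (own x), 22 mm thick (own y), from 26 to 76 mm above the underside: fingers close on it along own y. Origin at the centre of its underside, z up. Wipes along own y with either long face.
- mat: Fixed black rubber mat, 150 mm (own x) by 120 mm (own y), 4 mm thick, on the left or the right of the deck: the scraper's place. Origin at the centre of its underside.
- shard1: Loose broken piece of blue plastic tube rack, a flat stepped shard 50 mm long (own x), 26 mm wide (16 mm at its narrow +x end), 9 mm thick, about 13 g. Origin at its underside near the middle. Lies flat on the deck at the start; sharp, so not to be touched by the gripper.
- shard2: Loose broken piece of blue plastic tube rack, a flat stepped shard 50 mm long (own x), 26 mm wide (16 mm at its narrow +x end), 9 mm thick, about 13 g. Origin at its underside near the middle. Lies flat on the deck at the start; sharp, so not to be touched by the gripper.
- shard3: Loose broken piece of blue plastic tube rack, a flat stepped shard 50 mm long (own x), 26 mm wide (16 mm at its narrow +x end), 9 mm thick, about 13 g. Origin at its underside near the middle. Lies flat on the deck at the start; sharp, so not to be touched by the gripper.
- shard4: Loose broken piece of blue plastic tube rack, a flat stepped shard 50 mm long (own x), 26 mm wide (16 mm at its narrow +x end), 9 mm thick, about 13 g. Origin at its underside near the middle. Lies flat on the deck at the start; sharp, so not to be touched by the gripper.
- bottle: Bystander: upright amber bottle, 56 mm in diameter, 120 mm high, standing beyond the mat. Origin at its underside.
- beaker: Bystander: glass beaker, 64 mm in diameter, 75 mm high, on the robot's side of the mat. Origin at its underside.
- foam_rack: Bystander: white rack with blue-capped tubes, 110 x 100 mm, 51 mm high over the caps, on the other side of the deck from the mat. Origin at its underside.
- clean_rack: Bystander: white rack with blue caps, 150 x 60 mm, 46 mm high over the caps, standing in the white tray. Origin at its underside.
- tip_box: Bystander: grey tip box with a green lid, 85 x 115 mm, 63 mm high, beyond the foam rack. Origin at its underside.
- jar: Bystander: white jar with an orange cap, 60 mm in diameter, 75 mm high, on the robot's side of the foam rack. Origin at its underside.
Mind the look-alikes: they are no part of the job. Several things have the shape of the mat; the one meant has the colours described above. Leave any pink look-alike of the scraper alone.

How it is judged:
On the way, in this order (a step that is already met when the one before it is completed fails the run):
1. the scraper has been brought to the deck (x of scraper in the frame of deck between -0.12 and 0.12 m and y of scraper in the frame of deck between -0.16 and 0.16 m and z of scraper in the frame of deck above 0.05 m), for 0.1 s.
2. all four pieces are in the yellow waste tray (x of shard1 in the frame of waste_tray between -0.12 and 0.12 m and y of shard1 in the frame of waste_tray between -0.05 and 0.05 m and z of each of shard1, shard2, shard3, shard4 in the frame of waste_tray below 0.045 m and x of shard2 in the frame of waste_tray between -0.12 and 0.12 m and y of shard2 in the frame of waste_tray between -0.05 and 0.05 m and x of shard3 in the frame of waste_tray between -0.12 and 0.12 m and y of shard3 in the frame of waste_tray between -0.05 and 0.05 m and x of shard4 in the frame of waste_tray between -0.12 and 0.12 m and y of shard4 in the frame of waste_tray between -0.05 and 0.05 m), for 0.2 s.
At the end, for the whole second after the job is handed in: All four pieces lie in the yellow waste tray (inside its outline, below its rim); the scraper stands upright (within 0.1 rad), at rest and released, on its mat, its centre within 60 mm (mat's x) and 45 mm (mat's y) of the mat's centre (all of step 2 and x of scraper in the frame of mat between -0.06 and 0.06 m and y of scraper in the frame of mat between -0.045 and 0.045 m and z of scraper in the frame of mat below 0.008 m and angle between scraper's own z axis and vertical below 0.1 rad and linear speed of scraper below 0.02 m/s); the robot touches nothing.
It fails at once if the gripper or arm touches a broken piece (contact force between any of the fingers, the arm and shard1 above 0.5 N or contact force between any of the fingers, the arm and shard2 above 0.5 N or contact force between any of the fingers, the arm and shard3 above 0.5 N or contact force between any of the fingers, the arm and shard4 above 0.5 N).
It fails at once if a rack, the bottle, the beaker, the jar or the tip box is moved by 30 mm (distance of any of foam_rack, clean_rack, bottle, beaker, tip_box, jar from where it was at the start of the episode above 0.03 m).
It fails at once if one of them is tipped over (angle between any of foam_rack, clean_rack, bottle, beaker, tip_box, jar's own z axis and vertical above 0.35 rad).
It also fails if it takes over 69 s, if anything falls off the work surface, if the arm or the gripper's body presses on something with over 40 N, if the wrist force passes 120 N, or if a joint passes its speed limit or range.

## Working session

There is one attempt and no reset: what is moved stays moved. The work goes in short steps, Python scripts to look and compute and a tool call to move; the robot and the scene stay as the last step left them, time stands still between calls to the robot, and variables do not carry over. Pictures are saved under pics/ and viewed, at most 10 in all, crops included, and the job is handed in when it is done.

Besides the shell and the picture viewer there is one more tool, called after "Call:" as name(argument=value, ...) on one line, values as JSON. apply_moves: Moves the arm, as the interface text tells. Its arguments: {"type":"object","properties":{"linear":{"type":"array"},"delta_rot":{"type":"array"},"gripper":{"type":"number"},"force":{"type":"number"}},"required":["linear","delta_rot"]}

```bash
ls; mkdir -p pics; cat > h.py <<'E'
import numpy as np,cv2
from workcell import monitor,optics,workorder
from scipy.spatial.transform import Rotation as R
def cloud(name,d):
    c=optics.camera_info(name)
    v,u=np.indices(d.shape)
    P=np.stack([(u-c['cx'])/c['fx']*d,(v-c['cy'])/c['fy']*d,d],-1)
    Rm=cv2.Rodrigues(np.array(c['rvec'],float))[0]
    return (P-np.array(c['tvec']).ravel())@Rm
def shot(name,fn):
    p,d=optics.grab_frame(name)
    cv2.imwrite('pics/'+fn+'.png',p[:,:,::-1]); np.savez('pics/'+fn+'.npz',p=p,d=d)
    return p,d
E
python3 - <<'E'
from h import *
print(monitor.observe())
for n in('top','scene'):
    p,d=shot(n,n+'0'); print(optics.camera_info(n))
E
```

```text
pics
{'clock': 0.0, 'qpos': array([-1.39221003,  0.5220374 , -0.03628556,  1.59995221,  0.02119606,
        1.02110855, -0.11278976]), 'qd': array([ 1.01983269e-04, -9.96975790e-05, -9.96224872e-04,  7.63934200e-05,
        2.90793255e-03,  2.01197987e-04,  1.08676124e-03]), 'joint_efforts': array([ 1.36466715e-03, -9.27095389e+01,  1.98000513e+00, -3.69921434e+01,
        1.78528426e-02,  7.96361302e-03, -9.13049962e-05]), 'position': array([0.15387162, 0.60543835, 0.23073161]), 'tool_rot': array([-3.14047599e+00,  9.64172136e-05,  2.89276732e+00]), 'force': array([-0.18295674, -0.55859132,  0.0991054 ]), 'moment': array([0.01266539, 0.01815912, 0.00871795]), 'finger_force': 0.0, 'grip_width': 0.08506409572328644}
{'fx': 413.41308720448274, 'fy': 413.41308720448274, 'cx': 276.56353767532954, 'cy': 205.80267576730796, 'rvec': array([ 2.12272256, -2.15864666,  0.19154505]), 'tvec': array([0.09274638, 0.51739883, 1.16135457])}
{'fx': 521.1698792940622, 'fy': 521.1698792940622, 'cx': 275.9802729545966, 'cy': 208.9800019139762, 'rvec': array([ 1.85748041,  1.91067081, -0.6034504 ]), 'tvec': array([-0.06750898, -0.37647789,  1.81041701])}
```

View pics/top0.png

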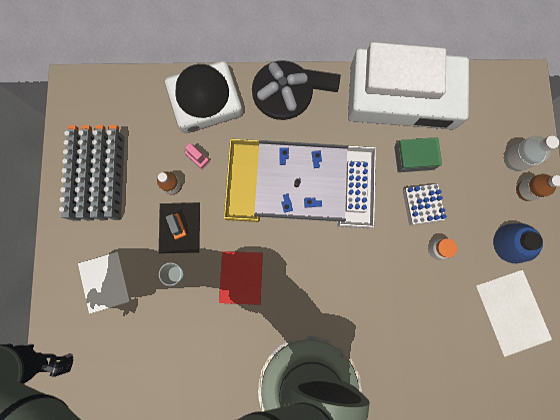

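View pics/scene0.png

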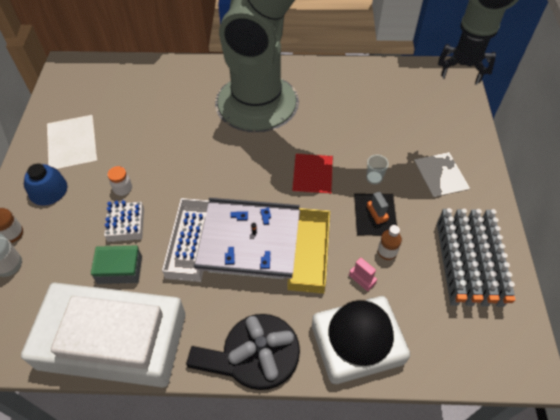

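The top view shows the yellow tray at the left end of the deck (235,180), the four shards near (285,155), (317,158), (287,203) and (312,202), the post at (297,183), and the scraper at (176,226) on the black mat. The red mat and the pink block are look-alikes.

```bash
cat > m.py <<'E'
from h import *
def measure(fn,name='top'):
    f=np.load('pics/%s.npz'%fn);p,d=f['p'],f['d'];W=cloud(name,d)
    hsv=cv2.cvtColor(p,cv2.COLOR_RGB2HSV);H,S,V=[hsv[...,i].astype(int) for i in range(3)]
    return p,d,W,H,S,V
def rect(P):
    (c,s,a)=cv2.minAreaRect((P[:,:2]*1000).astype(np.float32)); return np.round(c,1),np.round(s,1),round(a,1)
E
python3 - <<'E'
from m import *
p,d,W,H,S,V=measure('top0')
X,Y,Z=W[...,0],W[...,1],W[...,2]
roi=np.zeros(d.shape,bool);roi[130:235,220:380]=1
print('table z',np.median(Z[330:345,150:200]))
deck=roi&(abs(Z-.06)<.006)&(V>120)
n,l,st,ce=cv2.connectedComponentsWithStats(deck.astype(np.uint8));k=1+np.argmax(st[1:,4])
print('deck',rect(W[l==k]),np.median(Z[l==k]))
y=roi&(H>18)&(H<35)&(S>120)&(V>80);print('yellow',rect(W[y]),'rim',rect(W[y&(abs(Z-.045)<.006)]))
wt=roi&(Z>.02)&(Z<.085);print('all',rect(W[wt]))
rim=roi&(abs(Z-.074)<.005)&(V<90)
n,l,st,ce=cv2.connectedComponentsWithStats(rim.astype(np.uint8))
for i in range(1,n):
    if st[i,4]>15:print('rim',st[i],rect(W[l==i]),np.median(Z[l==i]))
pst=roi&(Z>.085);print('post',W[pst].mean(0),pst.sum(),Z[pst].max())
b=roi&(H>100)&(H<130)&(S>120)
n,l,st,ce=cv2.connectedComponentsWithStats(b.astype(np.uint8))
for i in range(1,n):
    if st[i,4]>30:print('shard',st[i],rect(W[l==i]),np.median(Z[l==i]))
r2=np.zeros(d.shape,bool);r2[195:260,150:210]=1
o=r2&(H<18)&(S>130)&(V>90);print('orange',rect(W[o]),np.median(Z[o]))
s=r2&(Z>.065);print('rib',rect(W[s]),s.sum(),np.median(Z[s]))
f=r2&(Z>.017);print('foot+',rect(W[f]))
m=r2&(V<50)&(Z<.015);print('mat',rect(W[m]),np.median(Z[m]))
for nm,(a,b,c,e) in dict(bottle=(165,200,150,185),beaker=(258,292,150,190),pink=(140,170,180,212)).items():
    q=np.zeros(d.shape,bool);q[a:b,c:e]=1;q&=Z>.02;print(nm,rect(W[q]),Z[q].max())
print([ (n,np.round(rect(W[(np.indices(d.shape)[0]>125)&(Z>.02)&0]) if 0 else 0)) for n in ()])
I=p[130:260,150:390,::-1];cv2.imwrite('pics/crop0.png',cv2.resize(I,None,fx=3.3,fy=3.3,interpolation=2))
E
```

```text
table z -8.203959159374839e-05
deck (array([591.5,  11.8]), array([260.5, 209.2]), 85.6) 0.05984063156148109
yellow (array([520.1, 181.5]), array([411.8, 125.3]), 5.0) rim (array([602.1, 180.9]), array([ 99.3, 239.6]), 86.5)
all (array([590. ,  11.8]), array([437.4, 241.3]), 85.7)
rim [259 141  13   2  19] (array([703.7, 114.8]), array([35.1,  3.8]), 85.9) 0.07249056096002819
rim [273 142  51   5  66] (array([696.8,  18.5]), array([146.4,   4.9]), 85.8) 0.07322741456308991
rim [329 145  16   3  21] (array([688.3, -92.9]), array([43. ,  4.4]), 85.4) 0.07333794584933
rim [255 213  11   3  19] (array([489.6, 131.8]), array([27.8,  5.8]), 82.7) 0.07368673269594754
rim [272 215  11   2  19] (array([485.9,  83.7]), array([28.3,  3.9]), 88.7) 0.07487816321005562
post [0.3928188  0.08016546 0.91102725] 99 1.2296958089185783
shard [280 148   9  17 106] (array([502.9,  73.8]), array([ 24.8, 368.1]), 85.3) 0.06921227435033703
shard [312 151  10  17 107] (array([495.7,  22.9]), array([ 32. , 382.6]), 70.7) 0.0689251943274605
shard [282 194  11  18 107] (array([523.2,  57.1]), array([48.3, 24.6]), 11.7) 0.06943708984061982
shard [304 198  18   9 111] (array([523.9, -18.4]), array([49.3, 24.4]), 87.6) 0.06873267322300347
orange (array([386.1, 259.1]), array([335.7,  66.8]), 56.2) 0.02969052738356901
rib (array([391.3, 256.1]), array([337.9,  44.5]), 57.9) 181 0.07954657072658002
foot+ (array([388.4, 259.4]), array([338.7,  63.2]), 56.2)
mat (array([464.9, 374.7]), array([147.3, 119.2]), 0.0) 0.004038148481644258
bottle (array([455.3, 267.2]), array([424.3,  55.5]), 43.5) 1.2296958089185783
beaker (array([311.8, 258.5]), array([309. ,  62.7]), 81.7) 1.2296958089185783
pink (array([521.5, 213.3]), array([458.3,  45.7]), 34.9) 1.2296958089185783
[]
```

View pics/crop0.png

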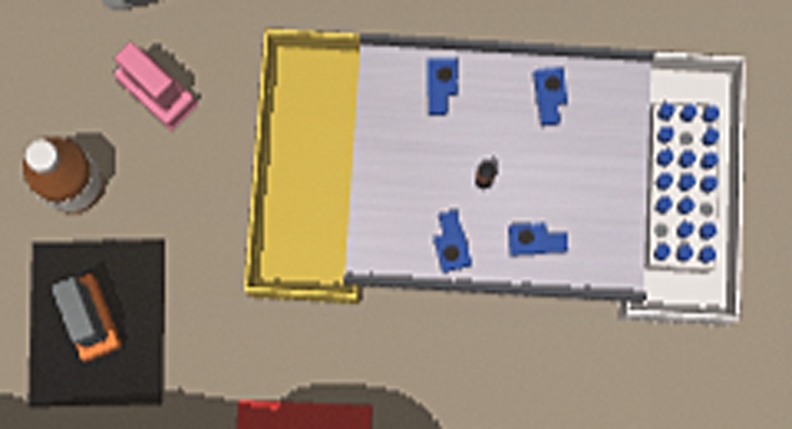

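The crop shows the whole deck clearly, with four stepped shards, two each side of the post. The scraper is rotated on the mat. I'll drop the zero-depth pixels and re-measure.

```bash
python3 - <<'E'
from m import *
p,d,W,H,S,V=measure('top0')
X,Y,Z=W[...,0],W[...,1],W[...,2];ok=(d>0)&(Z<.3)
def box(a,b,c,e):
    q=np.zeros(d.shape,bool);q[a:b,c:e]=1;return q&ok
pst=box(165,200,280,315)&(Z>.083)&(Z<.12);print('post',W[pst].mean(0),pst.sum(),Z[pst].max(),np.median(W[pst&(Z>.1)],0))
th=np.deg2rad(85.7-90);c=np.array([.5915,.0118])
# deck frame: own y toward waste tray: world dir
ey=np.array([np.cos(np.deg2rad(85.7)),np.sin(np.deg2rad(85.7))]);ex=np.array([ey[1],-ey[0]])
f=lambda P:np.round(np.c_[(P[:,:2]-c)@ex,(P[:,:2]-c)@ey]*1000,0)
b=box(130,235,255,350)&(H>100)&(H<130)&(S>120)&(Z>.063)
n,l,st,ce=cv2.connectedComponentsWithStats(b.astype(np.uint8))
for i in range(1,n):
    if st[i,4]>30:
        r=rect(W[l==i]);D=f(W[l==i]);print('shard',r,'deck x',D[:,0].min(),D[:,0].max(),'y',D[:,1].min(),D[:,1].max())
print('post deck',f(W[pst]).mean(0))
r2=box(200,250,155,205)
s=r2&(Z>.065);print('rib',rect(W[s]),s.sum(),np.median(Z[s]))
o=r2&(Z>.015)&(Z<.045);print('foot',rect(W[r2&(Z>.015)]),rect(W[o]))
t=r2&(abs(Z-.03)<.004);print('foot top',rect(W[t]),np.median(Z[t]),t.sum())
for nm,q in dict(bottle=box(165,200,150,185),beaker=box(258,292,150,190),pink=box(140,170,180,212),foam=box(180,228,400,450),clean=box(150,225,340,380),jar=box(232,262,425,460),tip=box(130,178,390,445)).items():
    q=q&(Z>.02);print(nm,rect(W[q]),Z[q].max())
E
```

```text
post [0.57599786 0.02713597 0.10167714] 30 0.10840684324579714 [0.57746992 0.02676272 0.10521307]
shard (array([661.9,  60.2]), array([23.5, 48.9]), 88.9) deck x 42.0 91.0 y 42.0 66.0
shard (array([651.8, -35.2]), array([49.8, 24.8]), 6.3) deck x 37.0 88.0 y -54.0 -27.0
shard (array([523.2,  57.1]), array([48.3, 24.6]), 11.7) deck x -96.0 -46.0 y 22.0 52.0
shard (array([523.9, -18.4]), array([49.3, 24.4]), 87.6) deck x -78.0 -53.0 y -60.0 -10.0
post deck [-16.6  14.1]
rib (array([468.1, 378.3]), array([54.4, 22.3]), 22.6) 166 0.07932492550100746
foot (array([468.5, 377.6]), array([70.6, 35.5]), 21.3) (array([468.5, 377.6]), array([70.6, 35.5]), 21.3)
foot top (array([468.8, 377.6]), array([70.3, 35.5]), 21.1) 0.029932024060653248 100
bottle (array([590.4, 395.4]), array([50. , 55.8]), 46.7) 0.12421721680520513
beaker (array([329.6, 381.2]), array([60.6, 62.5]), 89.3) 0.080160580428179
pink (array([679.1, 323. ]), array([68.8, 35.6]), 46.6) 0.08155407047275842
foam (array([ 521.4, -353.5]), array([110.3, 101.5]), 7.1) 0.0567941129222135
clean (array([ 575.9, -153.7]), array([109. , 232.6]), 87.1) 0.07788333994808384
jar (array([ 387.6, -387.9]), array([56.7, 55.9]), 52.7) 0.0802417725848268
tip (array([ 670.4, -341.3]), array([ 87. , 116.8]), 3.4) 0.07041043165233066
```

```bash
cat > plan.py <<'E'
from h import *
C=np.array([.5915,.0118]);A=np.deg2rad(85.7);EY=np.array([np.cos(A),np.sin(A)]);EX=np.array([EY[1],-EY[0]])
def dk(x,y): return C+EX*x/1000+EY*y/1000
def plan(p,yaw,targets):
    """targets: (xy, z, yaw deg); prints per-call final-row shares"""
    p=np.array(p,float)
    for xy,z,yw in targets:
        t=np.array([*xy,z]);y=np.deg2rad(yaw)
        T=np.array([[np.cos(y),np.sin(y),0],[np.sin(y),-np.cos(y),0],[0,0,-1]])
        n=max(1,int(np.ceil(max(abs(t-p).max()/.0999, np.hypot(*(t-p)[:2])/.12,abs(yw-yaw)/35.8)-.05)))
        for i in range(n):
            a=y_=np.deg2rad(yaw)
            T=np.array([[np.cos(a),np.sin(a),0],[np.sin(a),-np.cos(a),0],[0,0,-1]])
            q=p+(t-p)/(n-i);yn=yaw+(yw-yaw)/(n-i)
            s=T.T@(q-p)/.1
            print('lin',np.round(s,3),'rz',round(-(yn-yaw)/120,4),'->',np.round(q,3),round(yn,1))
            p,yaw=q,yn
def here():
    s=monitor.observe();y=np.rad2deg(s['tool_rot'][2])%360
    return s['position'],y
E
python3 - <<'E'
from plan import *
s=(.4685,.3778)
plan([.1539,.6054,.2307],165.74,[(s,.2,201.7),(s,.12,201.7),(s,.038,201.7)])
E
```

```text
lin [-0.902 -0.358  0.077] rz -0.0749 -> [0.233 0.548 0.223] 174.7
lin [-0.835 -0.494  0.077] rz -0.0749 -> [0.311 0.492 0.215] 183.7
lin [-0.748 -0.619  0.077] rz -0.0749 -> [0.39  0.435 0.208] 192.7
lin [-0.642 -0.728  0.077] rz -0.0749 -> [0.468 0.378 0.2  ] 201.7
lin [0.  0.  0.8] rz -0.0 -> [0.468 0.378 0.12 ] 201.7
lin [0.   0.   0.82] rz -0.0 -> [0.468 0.378 0.038] 201.7
```

Call:
apply_moves(linear=[[-0.18,-0.072,0.015],[-0.36,-0.143,0.03],[-0.54,-0.215,0.046],[-0.72,-0.286,0.06],[-0.902,-0.358,0.077]], delta_rot=[[0,0,-0.015],[0,0,-0.03],[0,0,-0.045],[0,0,-0.06],[0,0,-0.0749]], gripper=1)

```text
clock: 0.52
position: [0.2331, 0.5481, 0.2233]
tool_rot: [-3.141, -0.0, 3.051]
force: [-1.0, 0.6, 0.3]
grip_width: 0.0855
finger_force: 0.0
```

Call:
apply_moves(linear=[[-0.167,-0.1,0.015],[-0.334,-0.2,0.03],[-0.5,-0.296,0.046],[-0.668,-0.395,0.06],[-0.835,-0.494,0.077]], delta_rot=[[0,0,-0.015],[0,0,-0.03],[0,0,-0.045],[0,0,-0.06],[0,0,-0.0749]])

```text
clock: 0.93
position: [0.3118, 0.4912, 0.2156]
tool_rot: [-3.141, -0.0, -3.075]
force: [-0.7, -0.6, -0.2]
grip_width: 0.0855
finger_force: 0.0
```

Call:
apply_moves(linear=[[-0.15,-0.124,0.015],[-0.3,-0.248,0.03],[-0.449,-0.371,0.046],[-0.598,-0.495,0.06],[-0.748,-0.619,0.077]], delta_rot=[[0,0,-0.015],[0,0,-0.03],[0,0,-0.045],[0,0,-0.06],[0,0,-0.0749]])

```text
clock: 1.35
position: [0.3904, 0.4343, 0.2079]
tool_rot: [-3.141, -0.0, -2.918]
force: [0.7, 0.0, -0.1]
grip_width: 0.0853
finger_force: 0.0
```

Call:
apply_moves(linear=[[-0.128,-0.146,0.015],[-0.257,-0.291,0.03],[-0.385,-0.437,0.046],[-0.514,-0.582,0.06],[-0.642,-0.728,0.077]], delta_rot=[[0,0,-0.015],[0,0,-0.03],[0,0,-0.045],[0,0,-0.06],[0,0,-0.0749]])

```text
clock: 1.77
position: [0.4691, 0.3774, 0.2002]
tool_rot: [-3.141, -0.0, -2.761]
force: [0.2, -0.1, -0.1]
grip_width: 0.0854
finger_force: 0.0
```

Call:
apply_moves(linear=[[0,0,0.2],[0,0,0.4],[0,0,0.6],[0,0,0.8],[0,0,0.8]], delta_rot=[[0,0,0],[0,0,0],[0,0,0],[0,0,0],[0,0,0]])

```text
clock: 2.18
position: [0.4669, 0.3768, 0.1169]
tool_rot: [-3.14, -0.005, -2.763]
force: [-0.4, -0.7, -0.8]
grip_width: 0.0853
finger_force: 0.0
```

Call:
apply_moves(linear=[[0,0,0.2],[0,0,0.4],[0,0,0.6],[0,0,0.82],[0,0,0.82]], delta_rot=[[0,0,0],[0,0,0],[0,0,0],[0,0,0],[0,0,0]])

```text
clock: 2.6
position: [0.4671, 0.3772, 0.0359]
tool_rot: [-3.14, -0.004, -2.763]
force: [-0.5, -1.0, -0.2]
grip_width: 0.0852
finger_force: 0.0
```

Call:
apply_moves(linear=[[0,0,0],[0,0,0],[0,0,0],[0,0,0],[0,0,0]], delta_rot=[[0,0,0],[0,0,0],[0,0,0],[0,0,0],[0,0,0]])

```text
clock: 3.02
position: [0.4688, 0.3784, 0.0395]
tool_rot: [3.141, 0.001, -2.763]
force: [-0.7, -0.7, 0.6]
grip_width: 0.0854
finger_force: 0.0
```

Call:
apply_moves(linear=[[0,0,0],[0,0,0],[0,0,0],[0,0,0],[0,0,0]], delta_rot=[[0,0,0],[0,0,0],[0,0,0],[0,0,0],[0,0,0]], gripper=-1, force=80)

```text
clock: 3.43
position: [0.4684, 0.3782, 0.0385]
tool_rot: [-3.142, -0.0, -2.763]
force: [1.1, -0.1, 0.3]
grip_width: 0.0256
finger_force: 0.0
```

Call:
apply_moves(linear=[[0,0,0],[0,0,0],[0,0,0],[0,0,0],[0,0,0]], delta_rot=[[0,0,0],[0,0,0],[0,0,0],[0,0,0],[0,0,0]])

```text
clock: 3.85
position: [0.4684, 0.3782, 0.0385]
tool_rot: [3.142, 0.0, -2.763]
force: [-0.0, -0.3, 0.3]
grip_width: 0.0217
finger_force: 78.0
```

```bash
python3 - <<'E'
from plan import *
print(here(),monitor.observe()['force'])
s=(.4685,.3778)
# narrow lane first
plan([*s,.038],201.7,[(s,.135,201.7),(dk(-65,-92),.17,175.7),(dk(-65,-92),.12,175.7)])
E
```

```text
(array([0.46843995, 0.37819785, 0.03849688]), np.float64(201.69434895066823)) [-0.00820621 -0.25712246  0.32508598]
lin [ 0.    0.   -0.97] rz -0.0 -> [0.468 0.378 0.135] 201.7
lin [ 0.24  -0.879 -0.07 ] rz 0.0433 -> [0.479 0.287 0.142] 196.5
lin [ 0.159 -0.898 -0.07 ] rz 0.0433 -> [0.489 0.197 0.149] 191.3
lin [ 0.077 -0.908 -0.07 ] rz 0.0433 -> [0.499 0.106 0.156] 186.1
lin [-0.006 -0.912 -0.07 ] rz 0.0433 -> [0.51  0.016 0.163] 180.9
lin [-0.088 -0.907 -0.07 ] rz 0.0433 -> [ 0.52  -0.075  0.17 ] 175.7
lin [0.  0.  0.5] rz -0.0 -> [ 0.52  -0.075  0.12 ] 175.7
```

Call:
apply_moves(linear=[[0,0,-0.194],[0,0,-0.388],[0,0,-0.582],[0,0,-0.776],[0,0,-0.97]], delta_rot=[[0,0,0],[0,0,0],[0,0,0],[0,0,0],[0,0,0]])

```text
clock: 4.27
position: [0.4683, 0.378, 0.1363]
tool_rot: [-3.141, -0.0, -2.763]
force: [-0.6, 0.1, -1.3]
grip_width: 0.0213
finger_force: 78.2
```

Call:
apply_moves(linear=[[0.048,-0.176,-0.014],[0.096,-0.352,-0.028],[0.144,-0.527,-0.042],[0.192,-0.703,-0.056],[0.24,-0.879,-0.07]], delta_rot=[[0,0,0.0087],[0,0,0.0173],[0,0,0.026],[0,0,0.0346],[0,0,0.0433]])

```text
clock: 4.68
position: [0.4786, 0.2852, 0.142]
tool_rot: [-3.141, -0.001, -2.856]
force: [0.3, 0.3, -1.6]
grip_width: 0.0208
finger_force: 78.3
```

Call:
apply_moves(linear=[[0.032,-0.18,-0.014],[0.064,-0.359,-0.028],[0.095,-0.539,-0.042],[0.127,-0.718,-0.056],[0.159,-0.898,-0.07]], delta_rot=[[0,0,0.0087],[0,0,0.0173],[0,0,0.026],[0,0,0.0346],[0,0,0.0433]])

```text
clock: 5.1
position: [0.4886, 0.1946, 0.1491]
tool_rot: [-3.141, -0.001, -2.947]
force: [-0.7, -0.5, -1.4]
grip_width: 0.0215
finger_force: 78.2
```

Call:
apply_moves(linear=[[0.015,-0.182,-0.014],[0.031,-0.363,-0.028],[0.046,-0.545,-0.042],[0.062,-0.726,-0.056],[0.077,-0.908,-0.07]], delta_rot=[[0,0,0.0087],[0,0,0.0173],[0,0,0.026],[0,0,0.0346],[0,0,0.0433]])

```text
clock: 5.52
position: [0.4986, 0.1041, 0.1561]
tool_rot: [-3.141, -0.001, -3.038]
force: [-0.0, -0.6, -0.5]
grip_width: 0.0212
finger_force: 78.2
```

Call:
apply_moves(linear=[[-0.001,-0.182,-0.014],[-0.002,-0.365,-0.028],[-0.004,-0.547,-0.042],[-0.005,-0.73,-0.056],[-0.006,-0.912,-0.07]], delta_rot=[[0,0,0.0087],[0,0,0.0173],[0,0,0.026],[0,0,0.0346],[0,0,0.0433]])

```text
clock: 5.93
position: [0.5087, 0.0136, 0.1632]
tool_rot: [-3.141, -0.001, -3.128]
force: [-0.7, -0.6, -0.7]
grip_width: 0.0212
finger_force: 78.2
```

Call:
apply_moves(linear=[[-0.018,-0.181,-0.014],[-0.035,-0.363,-0.028],[-0.053,-0.544,-0.042],[-0.07,-0.726,-0.056],[-0.088,-0.907,-0.07]], delta_rot=[[0,0,0.0087],[0,0,0.0173],[0,0,0.026],[0,0,0.0346],[0,0,0.0433]])

```text
clock: 6.35
position: [0.5187, -0.0769, 0.1701]
tool_rot: [-3.141, -0.001, 3.064]
force: [0.1, -0.1, -0.6]
grip_width: 0.0213
finger_force: 78.2
```

Call:
apply_moves(linear=[[0,0,0.12],[0,0,0.25],[0,0,0.38],[0,0,0.5],[0,0,0.5]], delta_rot=[[0,0,0],[0,0,0],[0,0,0],[0,0,0],[0,0,0]])

```text
clock: 6.77
position: [0.5177, -0.0758, 0.1183]
tool_rot: [-3.141, -0.004, 3.065]
force: [-0.7, 0.1, -1.8]
grip_width: 0.0213
finger_force: 78.3
```

```bash
python3 - <<'E'
from plan import *
p,d=shot('scene','s1');print(here(),monitor.observe()['force'],dk(-65,-92))
cv2.imwrite('pics/s1c.png',cv2.resize(p[180:310,140:360,::-1],None,fx=3.5,fy=3.5))
plan([*dk(-65,-92),.12],175.7,[(dk(-65,-92),.096,175.7),(dk(-65,122),.096,175.7)])
E
```

```text
(array([ 0.51831024, -0.07567912,  0.11949598]), np.float64(175.62552827866895)) [ 0.28977689  0.26929183 -0.84650871] [ 0.51978492 -0.07506742]
lin [0.   0.   0.24] rz -0.0 -> [ 0.52  -0.075  0.096] 175.7
lin [-0.     0.713  0.   ] rz -0.0 -> [ 0.525 -0.004  0.096] 175.7
lin [-0.     0.713  0.   ] rz -0.0 -> [0.53  0.067 0.096] 175.7
lin [0.    0.713 0.   ] rz -0.0 -> [0.536 0.138 0.096] 175.7
```

View pics/s1c.png

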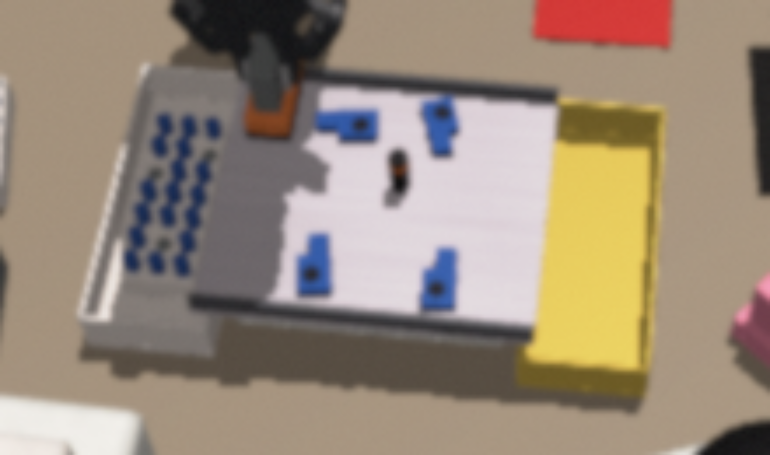

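Scraper is above the deck at (272,110) in the crop, behind both shards of the narrow lane; all clear. Lower and wipe.

Call:
apply_moves(linear=[[-0.01,0,0.08],[-0.01,0,0.16],[-0.01,0,0.24],[-0.01,0,0.24],[-0.01,0,0.24]], delta_rot=[[0,0,0],[0,0,0],[0,0,0],[0,0,0],[0,0,0]])

```text
clock: 7.23
position: [0.5204, -0.0748, 0.0961]
tool_rot: [-3.142, -0.001, 3.067]
force: [-0.1, -0.5, -0.5]
grip_width: 0.0216
finger_force: 78.3
```

Call:
apply_moves(linear=[[0,0.1,0],[0,0.2,0],[0,0.3,0],[0,0.4,0],[0,0.5,0]], delta_rot=[[0,0,0],[0,0,0],[0,0,0],[0,0,0],[0,0,0]])

```text
clock: 7.65
position: [0.5246, -0.0233, 0.0967]
tool_rot: [3.141, 0.0, 3.068]
force: [1.1, 0.5, -0.8]
grip_width: 0.021
finger_force: 78.4
```

```bash
python3 - <<'E'
from plan import *
p,y=here();print(p,y,monitor.observe()['force'],'deck',(p[:2]-C)@EX,(p[:2]-C)@EY)
E
```

```text
[ 0.52455162 -0.02333052  0.0966848 ] 175.767693002171 [ 1.06082513  0.54334135 -0.76063813] deck -0.0641258925829554 -0.04005133244608658
```

Call:
apply_moves(linear=[[0,0.11,0],[0,0.22,0],[0,0.33,0],[0,0.44,0],[0,0.55,0]], delta_rot=[[0,0,0],[0,0,0],[0,0,0],[0,0,0],[0,0,0]])

```text
clock: 8.07
position: [0.5286, 0.0311, 0.0965]
tool_rot: [-3.142, 0.0, 3.067]
force: [0.7, 0.6, -1.5]
grip_width: 0.0214
finger_force: 78.4
```

Call:
apply_moves(linear=[[0,0.11,0],[0,0.22,0],[0,0.33,0],[0,0.44,0],[0,0.55,0]], delta_rot=[[0,0,0],[0,0,0],[0,0,0],[0,0,0],[0,0,0]])

```text
clock: 8.48
position: [0.5327, 0.0858, 0.0965]
tool_rot: [-3.142, -0.0, 3.067]
force: [0.8, -0.5, -1.2]
grip_width: 0.0212
finger_force: 78.4
```

Call:
apply_moves(linear=[[0,0.11,0],[0,0.22,0],[0,0.33,0],[0,0.44,0],[0,0.55,0]], delta_rot=[[0,0,0],[0,0,0],[0,0,0],[0,0,0],[0,0,0]])

```text
clock: 8.9
position: [0.5368, 0.1407, 0.0965]
tool_rot: [-3.142, 0.0, 3.067]
force: [0.4, -0.3, -1.1]
grip_width: 0.0216
finger_force: 78.4
```

Call:
apply_moves(linear=[[0,0.03,0],[0,0.06,0],[0,0.08,0],[0,0.08,0],[0,0.08,0]], delta_rot=[[0,0,0],[0,0,0],[0,0,0],[0,0,0],[0,0,0]])

```text
clock: 9.32
position: [0.5373, 0.1471, 0.0965]
tool_rot: [-3.141, -0.0, 3.066]
force: [0.1, 0.6, -1.8]
grip_width: 0.0214
finger_force: 78.4
```

```bash
python3 - <<'E'
from plan import *
p,y=here();print(p,y,monitor.observe()['force'],'deck',(p[:2]-C)@EX,(p[:2]-C)@EY)
p,d=shot('scene','s2')
cv2.imwrite('pics/s2c.png',cv2.resize(p[180:310,140:360,::-1],None,fx=3.5,fy=3.5))
E
```

```text
[0.53733398 0.14710833 0.09647909] 175.68634142162935 [ 0.07322305  0.60745506 -1.79768983] deck -0.06415879239732983 0.13086615311272004
```

View pics/s2c.png

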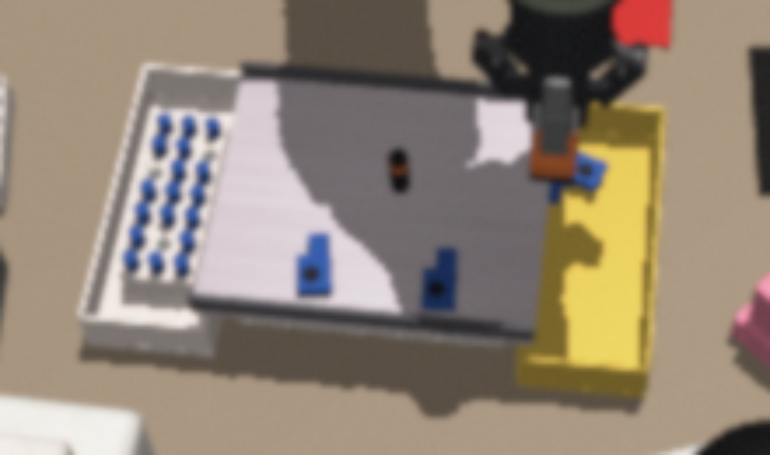

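The narrow lane is clear, with both blue pieces seen at the tray around (590,170) and (555,190). Next I'll lift over to the wide lane.

```bash
python3 - <<'E'
from plan import *
plan([*dk(-64,131),.096],175.7,[(dk(-64,131),.165,175.7),(dk(64,-92),.165,175.7),(dk(64,-92),.096,175.7)])
E
```

```text
lin [ 0.    0.   -0.69] rz -0.0 -> [0.538 0.147 0.165] 175.7
lin [-0.427 -0.743  0.   ] rz -0.0 -> [0.574 0.07  0.165] 175.7
lin [-0.427 -0.743  0.   ] rz -0.0 -> [ 0.611 -0.007  0.165] 175.7
lin [-0.427 -0.743  0.   ] rz -0.0 -> [ 0.648 -0.085  0.165] 175.7
lin [0.   0.   0.69] rz -0.0 -> [ 0.648 -0.085  0.096] 175.7
```

Call:
apply_moves(linear=[[0,0,-0.14],[0,0,-0.28],[0,0,-0.42],[0,0,-0.56],[0,0,-0.69]], delta_rot=[[0,0,0],[0,0,0],[0,0,0],[0,0,0],[0,0,0]])

```text
clock: 9.78
position: [0.5374, 0.147, 0.1663]
tool_rot: [-3.142, 0.0, 3.066]
force: [0.2, -0.1, -0.6]
grip_width: 0.021
finger_force: 78.4
```

Call:
apply_moves(linear=[[-0.085,-0.149,0],[-0.171,-0.297,0],[-0.256,-0.446,0],[-0.342,-0.594,0],[-0.427,-0.743,0]], delta_rot=[[0,0,0],[0,0,0],[0,0,0],[0,0,0],[0,0,0]])

```text
clock: 10.2
position: [0.5746, 0.069, 0.1656]
tool_rot: [-3.141, 0.0, 3.066]
force: [0.3, -0.5, -1.6]
grip_width: 0.021
finger_force: 78.4
```

Call:
apply_moves(linear=[[-0.085,-0.149,0],[-0.171,-0.297,0],[-0.256,-0.446,0],[-0.342,-0.594,0],[-0.427,-0.743,0]], delta_rot=[[0,0,0],[0,0,0],[0,0,0],[0,0,0],[0,0,0]])

```text
clock: 10.62
position: [0.6115, -0.0083, 0.1655]
tool_rot: [-3.141, -0.0, 3.066]
force: [0.4, 0.6, -1.5]
grip_width: 0.0213
finger_force: 78.4
```

Call:
apply_moves(linear=[[-0.085,-0.149,0],[-0.171,-0.297,0],[-0.256,-0.446,0],[-0.342,-0.594,0],[-0.427,-0.743,0]], delta_rot=[[0,0,0],[0,0,0],[0,0,0],[0,0,0],[0,0,0]])

```text
clock: 11.03
position: [0.6485, -0.0856, 0.1655]
tool_rot: [-3.141, -0.0, 3.066]
force: [0.9, 0.5, -1.5]
grip_width: 0.0213
finger_force: 78.4
```

Call:
apply_moves(linear=[[0,0,0.12],[0,0,0.25],[0,0,0.36],[0,0,0.44],[0,0,0.5]], delta_rot=[[0,0,0],[0,0,0],[0,0,0],[0,0,0],[0,0,0]])

```text
clock: 11.45
position: [0.6477, -0.0834, 0.114]
tool_rot: [3.141, -0.002, 3.068]
force: [0.5, 0.5, -1.5]
grip_width: 0.0212
finger_force: 78.4
```

```bash
python3 - <<'E'
from plan import *
p,y=here();print(p,y,'deck',(p[:2]-C)@EX,(p[:2]-C)@EY)
from m import *
q,d=shot('scene','s3');p,d,W,H,S,V=measure('s3','scene')
for r,c in((0,0),):
    b=(H>100)&(H<130)&(S>120)&(d>0);D=np.stack([(W[...,:2]-C)@EX,(W[...,:2]-C)@EY],-1)
    b&=(abs(D[...,0])<.13)&(D[...,1]>-.1)&(D[...,1]<.23)&(W[...,2]<.1)
    n,l,st,ce=cv2.connectedComponentsWithStats(b.astype(np.uint8))
    for i in range(1,n):
        if st[i,4]>12: g=l==i;print(st[i,4],'dx',np.round([D[g,0].min(),D[g,0].max()],3),'dy',np.round([D[g,1].min(),D[g,1].max()],3),'z',np.round([W[g,2].min(),W[g,2].max()],3))
E
```

```text
[ 0.64773287 -0.08344635  0.11396909] 175.7635166049992 deck 0.06321603106303914 -0.09076197749714797
106 dx [-0.085 -0.045] dy [0.131 0.168] z [0.001 0.028]
98 dx [0.043 0.089] dy [-0.052 -0.03 ] z [0.061 0.075]
100 dx [0.045 0.093] dy [0.044 0.065] z [0.062 0.075]
```

Call:
apply_moves(linear=[[0,0,0.07],[0,0,0.13],[0,0,0.17],[0,0,0.19],[0,0,0.19]], delta_rot=[[0,0,0],[0,0,0],[0,0,0],[0,0,0],[0,0,0]])

```text
clock: 11.92
position: [0.6483, -0.0842, 0.0961]
tool_rot: [-3.142, -0.0, 3.067]
force: [-0.7, 0.2, -1.2]
grip_width: 0.0213
finger_force: 78.4
```

Call:
apply_moves(linear=[[0,0.1,0],[0,0.2,0],[0,0.3,0],[0,0.4,0],[0,0.5,0]], delta_rot=[[0,0,0],[0,0,0],[0,0,0],[0,0,0],[0,0,0]])

```text
clock: 12.33
position: [0.6523, -0.0327, 0.0967]
tool_rot: [3.141, 0.0, 3.068]
force: [0.4, -0.4, -2.0]
grip_width: 0.0211
finger_force: 78.4
```

Call:
apply_moves(linear=[[0,0.11,0],[0,0.22,0],[0,0.33,0],[0,0.44,0],[0,0.55,0]], delta_rot=[[0,0,0],[0,0,0],[0,0,0],[0,0,0],[0,0,0]])

```text
clock: 12.75
position: [0.6563, 0.0216, 0.0965]
tool_rot: [-3.142, -0.0, 3.067]
force: [0.1, -0.2, -1.2]
grip_width: 0.0212
finger_force: 78.4
```

Call:
apply_moves(linear=[[0,0.11,0],[0,0.22,0],[0,0.33,0],[0,0.44,0],[0,0.55,0]], delta_rot=[[0,0,0],[0,0,0],[0,0,0],[0,0,0],[0,0,0]])

```text
clock: 13.17
position: [0.6604, 0.0764, 0.0965]
tool_rot: [-3.142, -0.0, 3.067]
force: [-0.6, -0.3, -0.1]
grip_width: 0.0211
finger_force: 78.4
```

Call:
apply_moves(linear=[[0,0.11,0],[0,0.22,0],[0,0.33,0],[0,0.44,0],[0,0.55,0]], delta_rot=[[0,0,0],[0,0,0],[0,0,0],[0,0,0],[0,0,0]])

```text
clock: 13.58
position: [0.6646, 0.1312, 0.0965]
tool_rot: [-3.142, 0.0, 3.067]
force: [-0.2, 0.0, -1.9]
grip_width: 0.0214
finger_force: 78.4
```

Call:
apply_moves(linear=[[0,0.04,0],[0,0.07,0],[0,0.08,0],[0,0.08,0],[0,0.08,0]], delta_rot=[[0,0,0],[0,0,0],[0,0,0],[0,0,0],[0,0,0]])

```text
clock: 14.0
position: [0.6651, 0.1374, 0.0965]
tool_rot: [-3.141, 0.0, 3.066]
force: [-0.1, 0.1, -1.7]
grip_width: 0.0215
finger_force: 78.4
```

Call:
apply_moves(linear=[[0,0,-0.14],[0,0,-0.28],[0,0,-0.42],[0,0,-0.56],[0,0,-0.69]], delta_rot=[[0,0,0],[0,0,0],[0,0,0],[0,0,0],[0,0,0]])

```text
clock: 14.42
position: [0.6656, 0.1378, 0.1682]
tool_rot: [3.141, 0.002, 3.066]
force: [-0.2, -0.0, -0.8]
grip_width: 0.0212
finger_force: 78.4
```

```bash
python3 - <<'E'
from plan import *
from m import *
p,y=here();print(p,y,'deck',(p[:2]-C)@EX,(p[:2]-C)@EY)
for nm in('scene','top'):
    q,d=shot(nm,nm+'4');p,d,W,H,S,V=measure(nm+'4',nm);print(nm)
    b=(H>100)&(H<130)&(S>120)&(d>0);D=np.stack([(W[...,:2]-C)@EX,(W[...,:2]-C)@EY],-1)
    b&=(abs(D[...,0])<.13)&(D[...,1]>-.13)&(D[...,1]<.23)&(W[...,2]<.1)
    n,l,st,ce=cv2.connectedComponentsWithStats(b.astype(np.uint8))
    for i in range(1,n):
        if st[i,4]>6: g=l==i;print(st[i,4],ce[i].round(),'dx',np.round([D[g,0].min(),D[g,0].max()],3),'dy',np.round([D[g,1].min(),D[g,1].max()],3),'z',np.round([W[g,2].min(),W[g,2].max()],3))
a=cv2.resize(cv2.imread('pics/scene4.png')[190:300,220:350],(520,440));b=cv2.resize(cv2.imread('pics/top4.png')[125:235,215:285],(280,440))
cv2.imwrite('pics/c4.png',np.hstack([a,b]))
E
```

```text
[0.66555514 0.13784396 0.16815721] 175.6879390456604 deck 0.06439606849319535 0.1312417196041606
scene
79 [307. 276.] dx [0.053 0.094] dy [0.157 0.176] z [0.007 0.019]
86 [318. 277.] dx [0.052 0.095] dy [0.189 0.209] z [0.003 0.018]
top
72 [235. 157.] dx [0.047 0.095] dy [0.19  0.211] z [0.007 0.019]
```

View pics/c4.png

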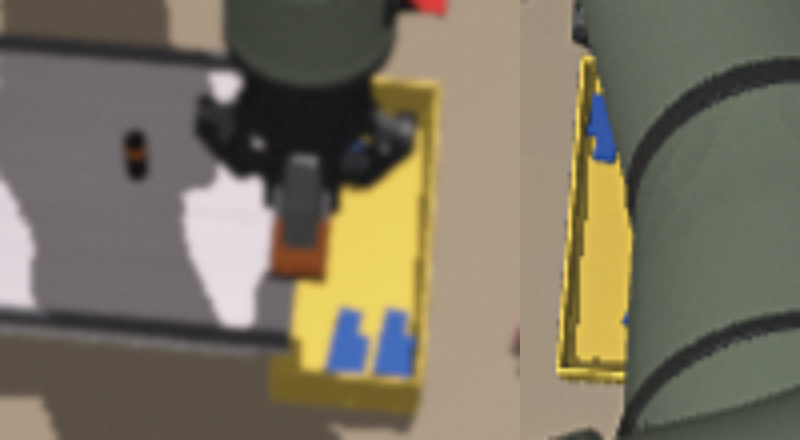

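The wide-lane pieces lie in the tray at (347,342) and (395,342). The other two are hidden by the arm. I'll move towards the mat and check again from there.

```bash
python3 - <<'E'
from plan import *
s=(.4675,.3765)
plan([*dk(64,131),.165],175.7,[((.52,.22),.165,184),(s,.165,201.7),(s,.06,201.7)])
E
```

```text
lin [0.755 0.356 0.   ] rz -0.0346 -> [0.593 0.179 0.165] 179.8
lin [0.727 0.41  0.   ] rz -0.0346 -> [0.52  0.22  0.165] 184.0
lin [0.207 0.799 0.   ] rz -0.0737 -> [0.494 0.298 0.165] 192.8
lin [0.082 0.821 0.   ] rz -0.0737 -> [0.468 0.376 0.165] 201.7
lin [0.    0.    0.525] rz -0.0 -> [0.468 0.376 0.112] 201.7
lin [0.    0.    0.525] rz -0.0 -> [0.468 0.376 0.06 ] 201.7
```

Call:
apply_moves(linear=[[0.151,0.071,0],[0.302,0.142,0],[0.453,0.214,0],[0.604,0.285,0],[0.755,0.356,0]], delta_rot=[[0,0,-0.007],[0,0,-0.014],[0,0,-0.021],[0,0,-0.028],[0,0,-0.0346]])

```text
clock: 14.93
position: [0.5916, 0.1794, 0.1654]
tool_rot: [-3.141, -0.0, 3.14]
force: [-0.7, -0.9, -1.3]
grip_width: 0.0212
finger_force: 78.4
```

Call:
apply_moves(linear=[[0.145,0.082,0],[0.291,0.164,0],[0.436,0.246,0],[0.582,0.328,0],[0.727,0.41,0]], delta_rot=[[0,0,-0.007],[0,0,-0.014],[0,0,-0.021],[0,0,-0.028],[0,0,-0.0346]])

```text
clock: 15.35
position: [0.519, 0.2206, 0.1655]
tool_rot: [-3.142, -0.0, -3.071]
force: [-0.3, -0.8, -0.9]
grip_width: 0.0212
finger_force: 78.4
```

Call:
apply_moves(linear=[[0.041,0.16,0],[0.083,0.32,0],[0.124,0.479,0],[0.166,0.639,0],[0.207,0.799,0]], delta_rot=[[0,0,-0.0147],[0,0,-0.0295],[0,0,-0.0442],[0,0,-0.059],[0,0,-0.0737]])

```text
clock: 15.77
position: [0.4933, 0.3004, 0.1654]
tool_rot: [3.142, -0.0, -2.914]
force: [0.5, -0.4, -1.1]
grip_width: 0.021
finger_force: 78.4
```

Call:
apply_moves(linear=[[0.016,0.164,0],[0.033,0.328,0],[0.049,0.493,0],[0.066,0.657,0],[0.082,0.821,0]], delta_rot=[[0,0,-0.0147],[0,0,-0.0295],[0,0,-0.0442],[0,0,-0.059],[0,0,-0.0737]])

```text
clock: 16.18
position: [0.4667, 0.3785, 0.1655]
tool_rot: [-3.142, -0.0, -2.76]
force: [-0.0, -0.6, -0.6]
grip_width: 0.0212
finger_force: 78.3
```

```bash
python3 - <<'E'
from plan import *
from m import *
p,y=here();print(p,y)
for nm in('scene','top'):
    q,d=shot(nm,nm+'5');p,d,W,H,S,V=measure(nm+'5',nm);print(nm)
    b=(H>100)&(H<130)&(S>120)&(d>0);D=np.stack([(W[...,:2]-C)@EX,(W[...,:2]-C)@EY],-1)
    b&=(abs(D[...,0])<.13)&(D[...,1]>-.13)&(D[...,1]<.23)&(W[...,2]<.1)
    n,l,st,ce=cv2.connectedComponentsWithStats(b.astype(np.uint8))
    for i in range(1,n):
        if st[i,4]>6: g=l==i;print(st[i,4],ce[i].round(),'dx',np.round([D[g,0].min(),D[g,0].max()],3),'dy',np.round([D[g,1].min(),D[g,1].max()],3),'z',np.round([W[g,2].min(),W[g,2].max()],3))
a=cv2.resize(cv2.imread('pics/scene5.png')[190:300,220:350],(520,440));b=cv2.resize(cv2.imread('pics/top5.png')[125:235,215:285],(280,440))
cv2.imwrite('pics/c5.png',np.hstack([a,b]))
E
```

```text
[0.4667187  0.37848759 0.16546888] 201.8887920179705
scene
106 [304. 228.] dx [-0.085 -0.048] dy [0.131 0.168] z [0.005 0.029]
80 [306. 276.] dx [0.053 0.095] dy [0.157 0.176] z [0.006 0.019]
85 [318. 277.] dx [0.052 0.096] dy [0.189 0.209] z [0.006 0.019]
top
111 [236. 156.] dx [0.047 0.095] dy [0.187 0.211] z [0.003 0.019]
110 [246. 156.] dx [0.049 0.098] dy [0.154 0.18 ] z [0.006 0.019]
98 [249. 205.] dx [-0.094 -0.05 ] dy [0.132 0.172] z [0.007 0.028]
```

View pics/c5.png

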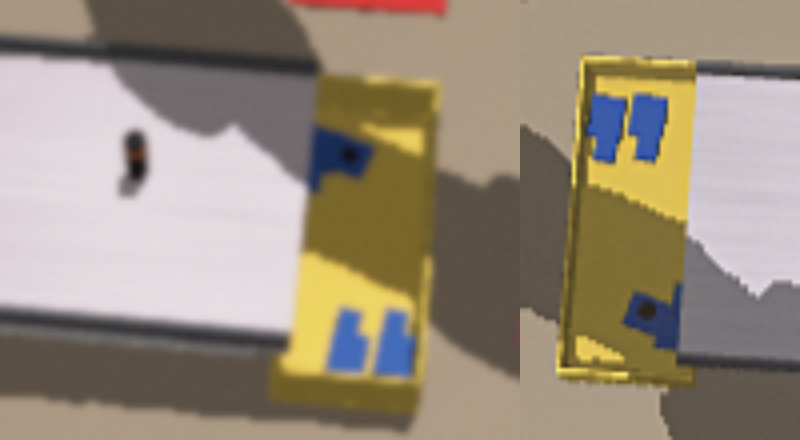

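All four pieces are in the tray: two at the left, and two stacked by the deck edge (z up to 28 mm). The deck is empty, so I can set the scraper down.

Call:
apply_moves(linear=[[0,0,0.2],[0,0,0.4],[0,0,0.6],[0,0,0.76],[0,0,0.9]], delta_rot=[[0,0,0],[0,0,0],[0,0,0],[0,0,0],[0,0,0]])

```text
clock: 16.7
position: [0.4671, 0.3768, 0.0742]
tool_rot: [-3.141, -0.001, -2.762]
force: [-0.6, 0.3, -0.6]
grip_width: 0.0211
finger_force: 78.4
```

Call:
apply_moves(linear=[[0,0,0.1],[0,0,0.19],[0,0,0.26],[0,0,0.31],[0,0,0.34]], delta_rot=[[0,0,0],[0,0,0],[0,0,0],[0,0,0],[0,0,0]])

```text
clock: 17.12
position: [0.4674, 0.3769, 0.0412]
tool_rot: [-3.142, -0.0, -2.763]
force: [0.3, -0.2, -0.8]
grip_width: 0.0213
finger_force: 78.4
```

Call:
apply_moves(linear=[[0,0,0.006],[0,0,0.012],[0,0,0.018],[0,0,0.024],[0,0,0.024]], delta_rot=[[0,0,0],[0,0,0],[0,0,0],[0,0,0],[0,0,0]])

```text
clock: 17.53
position: [0.4674, 0.377, 0.0393]
tool_rot: [3.141, 0.0, -2.763]
force: [-0.2, -0.0, -1.1]
grip_width: 0.0208
finger_force: 78.4
```

```bash
python3 -c "
from plan import *
print(here(),monitor.observe()['force'])"
```

```text
(array([0.46740208, 0.37695465, 0.03931284]), np.float64(201.70564524279072)) [-0.23860629 -0.01176188 -1.08921188]
```

Call:
apply_moves(linear=[[0,0,0.003],[0,0,0.006],[0,0,0.009],[0,0,0.01],[0,0,0.01]], delta_rot=[[0,0,0],[0,0,0],[0,0,0],[0,0,0],[0,0,0]])

```text
clock: 17.95
position: [0.4674, 0.377, 0.0385]
tool_rot: [3.141, 0.0, -2.763]
force: [-0.9, -0.4, 5.0]
grip_width: 0.0208
finger_force: 79.5
```

Call:
apply_moves(linear=[[0,0,0],[0,0,0],[0,0,0],[0,0,0],[0,0,0]], delta_rot=[[0,0,0],[0,0,0],[0,0,0],[0,0,0],[0,0,0]], gripper=1)

```text
clock: 18.37
position: [0.4673, 0.3769, 0.0381]
tool_rot: [3.142, -0.0, -2.763]
force: [-1.0, 0.2, 0.7]
grip_width: 0.08
finger_force: 0.0
```

Call:
apply_moves(linear=[[0,0,0],[0,0,0],[0,0,0],[0,0,0],[0,0,0]], delta_rot=[[0,0,0],[0,0,0],[0,0,0],[0,0,0],[0,0,0]])

```text
clock: 18.78
position: [0.4673, 0.3769, 0.0381]
tool_rot: [-3.142, -0.0, -2.763]
force: [0.0, 0.2, -0.4]
grip_width: 0.0857
finger_force: 0.0
```

Call:
apply_moves(linear=[[0,0,-0.15],[0,0,-0.35],[0,0,-0.55],[0,0,-0.75],[0,0,-0.95]], delta_rot=[[0,0,0],[0,0,0],[0,0,0],[0,0,0],[0,0,0]])

```text
clock: 19.2
position: [0.4672, 0.3768, 0.134]
tool_rot: [-3.142, -0.0, -2.763]
force: [0.3, -0.7, 0.3]
grip_width: 0.0852
finger_force: 0.0
```

Call:
apply_moves(linear=[[0,0,-0.2],[0,0,-0.4],[0,0,-0.6],[0,0,-0.7],[0,0,-0.7]], delta_rot=[[0,0,0],[0,0,0],[0,0,0],[0,0,0],[0,0,0]])

```text
clock: 19.62
position: [0.468, 0.3775, 0.2051]
tool_rot: [3.14, 0.003, -2.763]
force: [-0.0, 0.1, 0.0]
grip_width: 0.0854
finger_force: 0.0
```

```bash
python3 - <<'E'
from m import *
q,d=shot('scene','s6');p,d,W,H,S,V=measure('s6','scene')
q=(d>0)&(abs(W[...,0]-.467)<.06)&(abs(W[...,1]-.377)<.055)&(W[...,2]<.1)
print('rib top',rect(W[q&(W[...,2]>.07)]),np.median(W[q&(W[...,2]>.07),2]))
cv2.imwrite('pics/c6.png',cv2.resize(p[140:300,290:450,::-1],None,fx=3.5,fy=3.5))
E
```

```text
rib top (array([467.4, 373.3]), array([56.4, 24.4]), 23.9) 0.07826763433620862
```

View pics/c6.png

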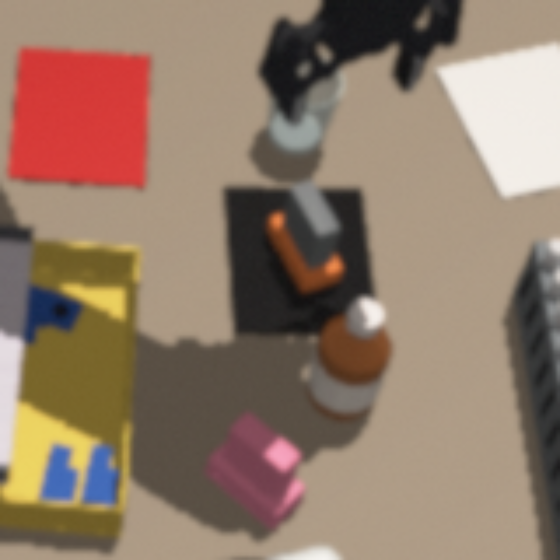

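The scraper stands upright on the black mat at (305,240), the gripper is clear above it, and the pieces are in the tray.

```bash
python3 -c "
from workcell import workorder
print(workorder.job_done())"
```

```text
the job is handed in; nothing more can be done
None
```

The job is handed in at about 20 s on the clock: the deck is clear and the scraper stands released on its black mat. Three pieces are visible in the yellow tray; the fourth is hidden, and I take it to be under the raised one by the deck edge.

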